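# Swing back the bin guard and take out the smallest shoe last

### The arm

A 6-joint arm with a two-finger parallel gripper is mounted at the origin on the work surface. World frame = base frame: x ahead of the robot, y to its left, z up, the work surface at z = 0. Lengths are in m, angles in degrees, forces in N, time in s.
With the tool pointing down it reaches from about 0.375 to 0.975 m from the base axis. Payload 3.8 kg.
Tool frame: the origin (TCP) lies midway between the tips of the shut fingers; the grasp point (between the pads) lies 19 mm behind it; z points along the fingers, y is the line along which they close (so a half turn about z gives the same grasp; the last joint's range is limited). The gripper opens to 88 mm and grips with 3 to 60 N. Pads are 18 mm wide; open, the fingers measure 123 mm over their backs; the gripper's body (75 mm by 187 mm) begins 45 mm behind the grasp point.
Start: joints at [-69.551, 15.12, 91.902, -0, 72.978, -2.114], TCP at [0.259, -0.623, 0.239] pointing down, gripper open.
Joint ranges: [-150.88, 150.88], [-54.13, 125.18], [17.81, 147.31], [-75.09, 255.09], [0, 152.58], [-146.25, 146.25]. Speed limits (degrees/s): [147.25, 147.25, 180, 180, 180, 180].

### API

Orientations are given as [roll, pitch, yaw] about the fixed x, y, z axes, in that order (R = Rz(yaw) Ry(pitch) Rx(roll)).
In Python, from station import r, job, readout, get_image gives the robot as it stands (r), with the cameras as plain functions, the job (job) and the readings (readout).
- The arm moves only by the tool jog_arm, called after ">>>" by a JSON object that holds its "op" and its "data", one argument or row to a line. Schema: {"type":"object","properties":{"rows":{"type":"array","items":{"type":"number"},"minItems":5,"maxItems":100},"grip_force":{"type":"number"},"only":{"type":"string"},"quiet":{"type":"boolean"},"lines":{"type":"string"}},"required":["rows"],"additionalProperties":false}. rows is one flat list of numbers that holds 1 to 20 rows one after another, with no inner brackets; each row has 5 numbers: the finger opening in m, then dx, dy, dz in parts of the range, where 1.0 means 0.4 m, then a turn about the tool's z in normalised numbers (1 is 60 degrees); each row shifts and turns the commanded pose from where the row before left it, along the tool's axes as they then stand; what a row does not reach is not made up. A row lasts 1/8 s, in which the tool goes at most 0.0625 m and 10.7 degrees, less where a joint would pass 70% of its speed; a pose out of reach is approached as far as the arm can. The fingers move at their own pace and stop on an object; grip_force is the grip in N (left out, the last holds). Time passes only in rows, so rows that do not move let the fingers close. The tool returns the time, the measured TCP pose, the force, the opening and the grip force at its end. only (a regular expression) keeps the lines of the reply that match it, lines (a string "A,B") keeps lines A to B, and quiet returns only ok. Input that does not fit is refused with a message, and nothing moves.
- readout.get_obs(): the state, without advancing time (a new reading comes with each control period).
- get_image(name): name is "side" or "top" or "wrist"; returns a dict with "image" (400x640x3 uint8, blue, green, red), "mtx" (3x3 intrinsics, pixels), "R" (3x3) and "t" (3): a world point X has camera coordinates R X + t. Camera axes: x right, y down, z forward; pixel columns grow to the right and rows downward; lengths in m; the calibration is good to about 2 mm. The wrist camera is an equidistant fisheye: a pixel r from the principal point sees the ray r / f radians off the axis. A picture is of the moment at which its call begins. There is no depth.
- job.hand_in(): hands the job in; it is judged then, once.
The state is a dict: "clock": time; "joint_pos": joint angles; "dq": joint speeds; "effort": joint torques, N m; "tool_pos": TCP position; "eef_rot": TCP orientation; "ft_force": force on the tool from outside, world axes, zero at the start; "torque": the same for the moment, N m; "opening": finger opening in m; "grip_force": force on a finger pad.
Only numpy, scipy, OpenCV 4.12 (cv2) and the standard library are available. Lean on these libraries where they do the work, as an engineer would, in place of code of your own. Each camera call takes 0.05 s, during which the arm holds its last target. There are 200 camera calls.

### The job

Swing the wire guard of the last bin up and over until it leans back and stays open by itself. Then lift the shortest of the three shoe lasts out of the bin and set it gently down on the cork pad, standing on its sole and wholly on the pad. Leave the other two lasts standing in the bin and leave the polish jar and the brush where they are.

Things in the scene. Friction and masses are not known exactly. Their poses are not given: they have to be found in the camera images.
- bin: grey metal bin fixed to the bench, left or right; 230 (x) by 254 (y) by 58 mm high, walls and floor 5 mm, origin under its centre. Dividers as high as the walls make three compartments, centres at y -83, 0, +83 mm, one last in each: toe to the bin's +x, neck about 40 mm to -x of the bin's centre. Guard hinged along the +x rim. +x points away from the robot within about 0.25 rad
- guard (a joint): wire guard's angle (rad). 0: as found, on its stops, leaning over the bin's mouth 0.61 rad above level. Upright at 0.96; beyond that it falls by its own weight to its open stop at 1.40, leaning 0.44 rad back beyond the +x rim. Below 0.96 it falls back to 0. No spring, little friction; about 3 N at the bar moves it
- guard_bar (a point): middle of the guard's outer bar: 10 mm round steel, 264 mm long, parallel to the bin's y, 170 mm from the hinge axis. The guard is a U of this wire with a second cross bar halfway. As found the bar is about 160 mm above the bench, over the necks of the lasts
- guard_hinge (a point): middle of the guard's hinge axis, parallel to the bin's y, on its +x rim, 64 mm above the bench; rising from 0, the joint swings the bar up and towards the bin's +x
- last_short: the shortest: wooden shoe last (foot form) 115 mm long, 48 mm wide, sole-down in any compartment; same wood as the others, told by size. Origin on the sole below the neck; +x to the toe, z up. Neck: upright block 44 (x) by 30 mm (y), flat sides 50 to 92 mm above the sole. Heel ends 28 mm behind the origin, toe 87 mm ahead; sole body up to 46 mm high. 0.22 kg, varies by a third
- last_short_neck (a point): on the shortest last: middle of its neck, 76 mm above the sole, the place to grip (across its 30 mm width, along y)
- last_short_toe (a point): shortest last: tip of the toe, at sole level, 87 mm ahead of its origin
- last_short_heel (a point): shortest last: back of the heel, at sole level, 28 mm behind its origin
- last_short_left (a point): shortest last: its left side at the widest place, at sole level
- last_short_right (a point): shortest last: its right side at the widest place, at sole level
- last_middle: wooden shoe last (foot form) 140 mm long, 53 mm wide, sole-down in any compartment; same wood as the others, told by size. Origin on the sole below the neck; +x to the toe, z up. Neck: upright block 44 (x) by 30 mm (y), flat sides 50 to 92 mm above the sole. Heel ends 28 mm behind the origin, toe 112 mm ahead; sole body up to 46 mm high. 0.28 kg, varies by a third
- last_long: wooden shoe last (foot form) 165 mm long, 58 mm wide, sole-down in any compartment; same wood as the others, told by size. Origin on the sole below the neck; +x to the toe, z up. Neck: upright block 44 (x) by 30 mm (y), flat sides 50 to 92 mm above the sole. Heel ends 28 mm behind the origin, toe 137 mm ahead; sole body up to 46 mm high. 0.34 kg, varies by a third
- pad: flat cork pad fixed to the bench, 200 mm (x) by 130 mm (y), 4 mm thick, origin under its centre; across the bench's middle from the bin: right if the bin is left, else left
- polish_jar: closed yellow plastic jar with a black cap, 68 mm across, 75 mm tall, origin under its centre; stands mid-bench between the bin and the pad; leave it alone
- brush: a hand brush lying on the bench, about 180 mm long, mid-bench on the far side; leave it alone

How it is judged:
By the outcome, as a careful person would: the job done as asked, in the order asked, and still so for the second after the job is handed in, with the robot touching nothing.
It also fails if it takes over 58 s, if anything falls off the work surface, if the arm or the gripper's body presses on something with over 40 N, if the wrist force passes 120 N, or if a joint passes its speed limit or range.

## Working session

There is one attempt and no reset: what is moved stays moved. The work goes in short steps, Python scripts to look and compute and a tool call to move; the robot and the scene stay as the last step left them, time stands still between calls to the robot, and variables do not carry over. Pictures are saved under pics/ and viewed, at most 10 in all, crops included, and the job is handed in when it is done.

```bash
ls; mkdir -p pics
```

Run:
```python
from station import r, job, readout, get_image
import cv2,json
for n in("top","side"):
    d=get_image(n);cv2.imwrite(f"pics/{n}0.png",d["image"]);print(n,d["mtx"].tolist(),d["R"].round(4).tolist(),d["t"].round(4).tolist())
o=readout.get_obs();print(o["clock"],o["tool_pos"],o["eef_rot"],o["opening"])
```

```text
pics
station.py
top [[364.1119071191625, 0.0, 322.49847644416764], [0.0, 364.1119071191625, 200.9788940812659], [0.0, 0.0, 1.0]] [[-0.074, -0.9972, 0.0053], [-0.9714, 0.0709, -0.2265], [0.2255, -0.022, -0.974]] [0.0218, 0.5729, 0.7685]
side [[495.44659574163796, 0.0, 315.4679990623382], [0.0, 495.44659574163796, 195.6114608930014], [0.0, 0.0, 1.0]] [[-0.9641, -0.2649, 0.0171], [-0.1895, 0.6419, -0.743], [0.1859, -0.7196, -0.6691]] [0.5341, 0.2212, 1.1094]
0.1 [ 0.2587693  -0.62276579  0.23753792] [-1.79888336e+02 -3.57476263e-03  2.25633735e+01] 0.08813033911742357
```

View pics/top0.png

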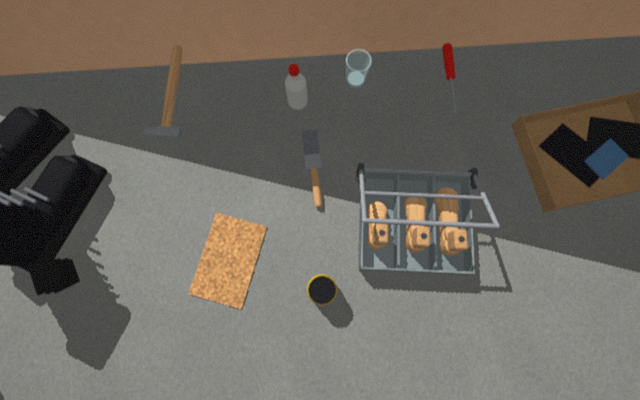

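View pics/side0.png

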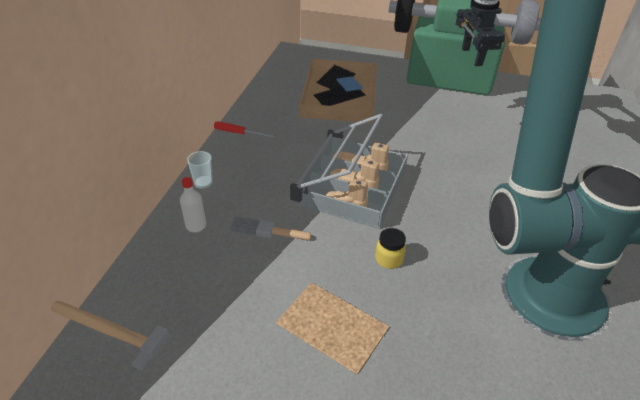

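The bin is on the right (top px about 418,222) with the guard over it. The pad is on the left (228,260) and the jar is at (321,290). The lasts lengthen from left to right in the top view, so the shortest looks to be the left one (378,225), which is the lowest one in the side view (358,190). I'll zoom in for the corners.

Run:
```python
import cv2,numpy as np
a=cv2.imread("pics/top0.png")[155:285,345:505];b=cv2.imread("pics/side0.png")[105:230,285:415]
cv2.imwrite("pics/topc.png",cv2.resize(a,None,fx=4.5,fy=4.5,interpolation=2));cv2.imwrite("pics/sidec.png",cv2.resize(b,None,fx=4.5,fy=4.5,interpolation=2))
```

```text
(no output)
```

View pics/topc.png

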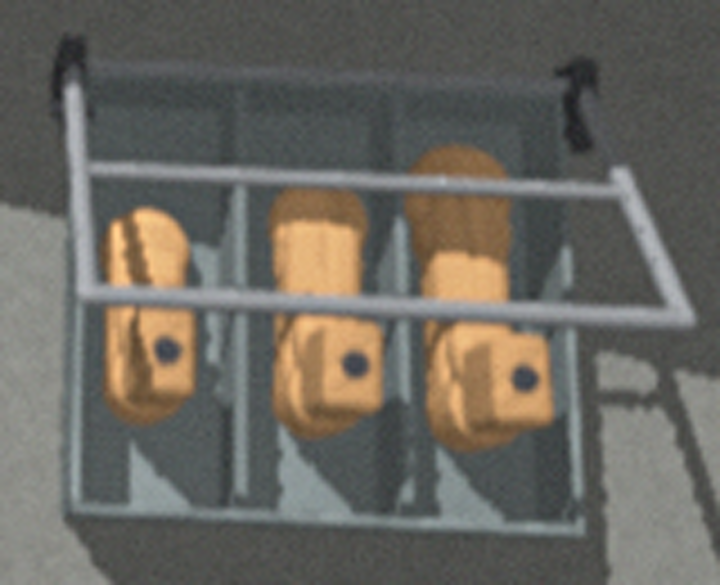

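View pics/sidec.png

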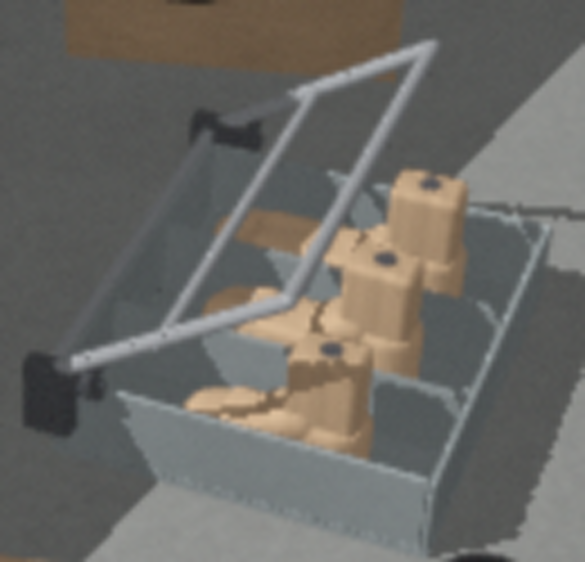

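The crops show three things:
- **Lasts:** the left last is shortest, with neck dots at top-crop (167,349), (355,364), (525,378) and side-crop (331,349), (386,259), (431,183).
- **Guard:** the bar ends are at top (85,293), (690,318) and side (292,298), (432,45).
- **Bin:** the near rim corners are at top (72,515), (582,530) and side (432,482), (548,225).

Next I'll triangulate these points.

Create h.py:
```python
from station import r, job, readout, get_image
import cv2,numpy as np
def P(d): return d["mtx"]@np.c_[d["R"],d["t"]]
def tri(d1,d2,p,q):
    X=cv2.triangulatePoints(P(d1),P(d2),np.array(p,float).T,np.array(q,float).T); return (X[:3]/X[3]).T
def plane(d,p,z):
    p=np.c_[np.array(p,float),np.ones(len(p))]; v=(d["R"].T@np.linalg.inv(d["mtx"])@p.T).T; c=-d["R"].T@d["t"]
    return c+v*((z-c[2])/v[:,2])[:,None]
```

Run:
```python
from h import *
T=get_image("top");S=get_image("side")
f=lambda L,o:(np.array(L)+.5)/4.5-.5+o
t=f([(85,293),(690,318),(72,515),(582,530),(167,349),(355,364),(525,378)],(345,155))
s=f([(292,298),(432,45),(432,482),(548,225),(331,349),(386,259),(431,183)],(285,105))
X=tri(T,S,t,s)
for n,x in zip("barL barR cornL cornR dS dM dL".split(),X):print(n,x.round(4))
v=X[2]-X[3];yb=np.degrees(np.arctan2(v[1],v[0]))-90;v2=X[0]-X[1];v3=X[4]-X[6]
print(yb,[np.degrees(np.arctan2(w[1],w[0]))-90 for w in (v2,v3)],np.linalg.norm(v),np.linalg.norm(v2))
# pad
for d in(T,S):
    h=cv2.cvtColor(d["image"],cv2.COLOR_BGR2HSV);m=cv2.inRange(h,(5,70,90),(25,255,255))
    c=[k for k in cv2.findContours(m,0,2)[0] if cv2.contourArea(k)>800]
    for k in c:
        x=plane(d,cv2.boxPoints(cv2.minAreaRect(k)),.004);print("c",k.reshape(-1,2).mean(0),cv2.contourArea(k))
        w=plane(d,k.reshape(-1,2),.004)[:,:2].astype(np.float32);print(cv2.minAreaRect(w))
    m=cv2.inRange(h,(22,150,80),(35,255,255));p=np.argwhere(m)[:,::-1];print("jar",p.mean(0),plane(d,[p.mean(0)],.03))
```

```text
barL [ 0.5024 -0.0965  0.1651]
barR [ 0.4736 -0.364   0.1604]
cornL [ 0.4146 -0.0932  0.0582]
cornR [ 0.3861 -0.3432  0.0577]
dS [ 0.4853 -0.1422  0.0967]
dM [ 0.4712 -0.2316  0.096 ]
dL [ 0.4586 -0.3116  0.0971]
-6.514980805250289 [np.float64(-6.152019248108971), np.float64(-8.962824692575083)] 0.25164044176360956 0.26903867964441064
c [227.48447205 260.17391304] 4609.0
((0.46226614713668823, 0.21213655173778534), (0.13126805424690247, 0.201371431350708), 70.63585662841797)
c [573.39008621 140.19396552] 4919.0
((0.6714931130409241, -0.706987738609314), (0.2563569247722626, 0.3157809376716614), 8.607563018798828)
c [280.8173516   62.39269406] 35447.0
((0.979571521282196, -0.048186659812927246), (1.806966781616211, 0.38050639629364014), 86.0323257446289)
jar [319.68067227 285.7394958 ] [[ 3.84763683e-01 -8.27388515e-05  3.00000000e-02]]
c [339.62025316 329.07594937] 5011.0
((0.4586734175682068, 0.21511150896549225), (0.13043124973773956, 0.19973814487457275), 70.6467056274414)
c [359.79850746 175.19402985] 1421.0
((0.49039193987846375, -0.3077525496482849), (0.29106441140174866, 0.11089059710502625), 79.54499053955078)
c [331.75362319  92.89855072] 3987.0
((0.6696635484695435, -0.7417258024215698), (0.2507002651691437, 0.4138330817222595), 8.536141395568848)
c [518.62318841  51.44927536] 1026.5
((0.04016837477684021, -1.2550956010818481), (0.43634283542633057, 0.13495653867721558), 85.85559844970703)
c [200.53784219 173.66666667] 67280.5
((1.038609504699707, -0.8139750957489014), (1.7056405544281006, 2.1087846755981445), 40.52793502807617)
jar [399.19047619 256.61904762] [[0.35021994 0.01312264 0.03      ]]
```

Careful with the scale: shifts go in shares of 0.4 m and turns go in shares of 60 degrees. That gives: -0.0416 m / 0.4 = -0.104, 0.014 m / 0.4 = 0.035, 9.6 degrees / 60 = 0.16.

>>> {"op": "jog_arm", "data": {
  "rows": [0.06, 0, 0, 0, 0.16, 0.06, 0, 0, 0, 0.16, 0.06, 0, 0, 0, 0.16, 0.06, 0.035, -0.104, 0, 0, 0.06, 0.035, -0.104, 0, 0, 0.06, 0.035, -0.104, 0, 0, 0.06, 0.035, -0.104, 0, 0, 0.06, 0.035, -0.104, 0, 0, 0.06, 0.035, -0.104, 0, 0, 0.06, 0.035, -0.104, 0, 0, 0.06, 0.035, -0.104, 0, 0, 0.06, 0.035, -0.104, 0, 0, 0.06, 0.035, -0.104, 0, 0, 0.06, 0, 0, 0, 0, 0.06, 0, 0, 0, 0],
  "grip_force": 40
}}

```text
clock: 2.08
tool_pos: [0.4432, -0.2252, 0.2386]
eef_rot: [180.0, 0.0, -6.2]
ft_force: [-0.7, 0.3, -0.0]
opening: 0.0598
grip_force: 0.0
```

Converted, 0.031 m / 0.4 = 0.0775, 0.0125 m / 0.4 = 0.0313.

>>> {"op": "jog_arm", "data": {
  "rows": [0.06, 0, 0, 0.0775, 0, 0.06, 0, 0, 0.0775, 0, 0.06, 0, 0, 0.0775, 0, 0.06, 0.0313, 0, 0, 0, 0.06, 0.0313, 0, 0, 0, 0.06, 0.0313, 0, -0.0075, 0, 0.06, 0.0313, 0, -0.0125, 0, 0.06, 0.035, 0, -0.03, 0, 0.06, 0.035, 0, -0.025, 0, 0.06, 0.035, 0, -0.02, 0, 0.06, 0, 0, 0, 0]
}}

```text
clock: 3.45
tool_pos: [0.5374, -0.2358, 0.1858]
eef_rot: [179.9, -0.2, -6.2]
ft_force: [0.6, -0.8, 0.8]
opening: 0.0603
grip_force: 0.4
```

Run:
```python
from h import *
a=get_image("top")["image"][100:300,320:540];b=get_image("side")["image"][60:260,240:460]
cv2.imwrite("pics/p1.png",cv2.resize(np.hstack([a,b]),None,fx=1.8,fy=1.8))
```

```text
(no output)
```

View pics/p1.png

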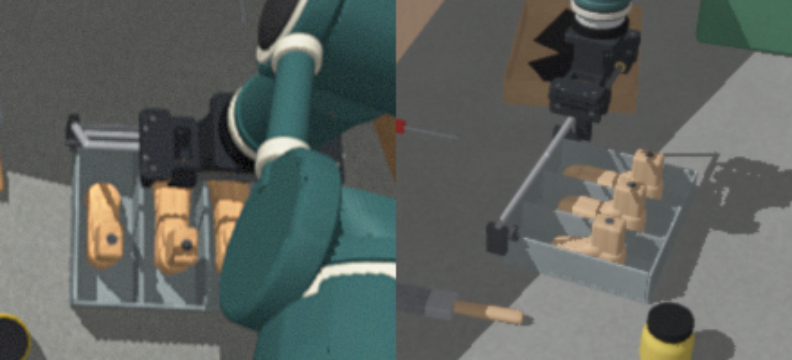

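The guard is on the fingers and rising, at roughly 55° (side crop bar near 570,125). I'll keep pushing past upright.

Converted, 0.014 m / 0.4 = 0.035, 0.012 m / 0.4 = 0.03.

>>> {"op": "jog_arm", "data": {
  "rows": [0.06, 0.035, 0, -0.015, 0, 0.06, 0.035, 0, -0.0125, 0, 0.06, 0.035, 0, -0.01, 0, 0.06, 0.035, 0, -0.0075, 0, 0.06, 0.035, 0, -0.005, 0, 0.06, 0.03, 0, 0, 0, 0.06, 0.03, 0, 0, 0, 0.06, 0.03, 0, 0, 0, 0.06, 0.03, 0, 0, 0, 0.06, 0.03, 0, 0, 0, 0.06, 0, 0, 0, 0, 0.06, 0, 0, 0, 0, 0.06, 0, 0, 0, 0]
}}

```text
clock: 5.18
tool_pos: [0.6637, -0.2491, 0.2037]
eef_rot: [-180.0, 0.0, -6.2]
ft_force: [0.5, 0.2, 0.3]
opening: 0.0598
grip_force: 0.0
```

Converted, -0.0385 m / 0.4 = -0.0963, -0.03 m / 0.4 = -0.075.

>>> {"op": "jog_arm", "data": {
  "rows": [0.06, -0.075, 0, 0, 0, 0.06, -0.075, 0, -0.025, 0, 0.06, -0.075, -0.025, -0.05, 0, 0.06, -0.075, -0.0625, -0.025, 0, 0.06, -0.075, -0.0625, 0, 0, 0.06, -0.0963, -0.0675, 0, 0, 0.06, 0, 0, 0, 0, 0.06, 0, 0, 0, 0]
}}

```text
clock: 6.18
tool_pos: [0.4865, -0.1424, 0.2443]
eef_rot: [180.0, -0.1, -6.2]
ft_force: [1.2, -0.2, 0.8]
opening: 0.0597
grip_force: 0.0
```

Run:
```python
from h import *
a=get_image("top")["image"][100:300,320:520];b=get_image("side")["image"][80:280,250:450];w=get_image("wrist")
print(w["mtx"].tolist(),w["R"].round(4).tolist(),w["t"].round(4).tolist())
cv2.imwrite("pics/w1.png",w["image"])
cv2.imwrite("pics/p2.png",np.vstack([cv2.resize(np.hstack([a,b]),(400,200)),cv2.resize(w["image"],None,fx=.625,fy=.625)])) if 0 else cv2.imwrite("pics/p2.png",np.vstack([cv2.resize(np.hstack([a,b]),(480,240)),cv2.resize(w["image"],(480,300))]))
```

```text
[[309.70691628693146, 0.0, 325.33660107494075], [0.0, 309.70691628693146, 204.6938427204234], [0.0, 0.0, 1.0]] [[-0.1089, -0.9941, 0.0015], [-0.9453, 0.104, 0.3092], [-0.3075, 0.0322, -0.951]] [-0.0892, 0.4316, 0.5502]
```

View pics/p2.png

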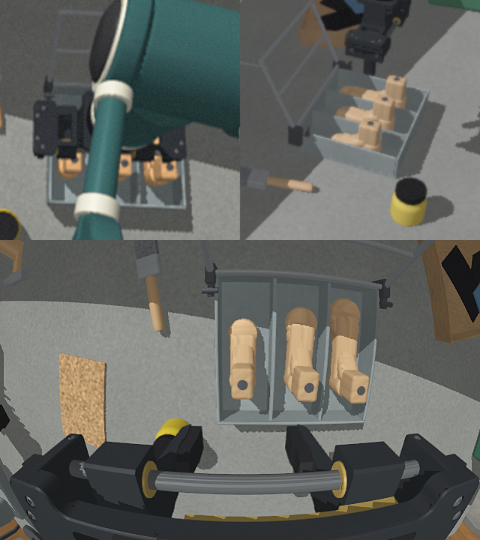

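The guard is open, leaning back behind the +x rim, and all three lasts are standing. In the wrist panel the short last has its neck dot at (242,384) and its toe at (243,319). I'll refine the neck position and yaw.

Run:
```python
from h import *
W=get_image("wrist");S=get_image("side")
def dot(im,x0,x1,y0,y1):
    h=cv2.cvtColor(im,cv2.COLOR_BGR2HSV)
    wood=cv2.inRange(h,(5,60,60),(25,255,255))
    m=cv2.morphologyEx(wood,cv2.MORPH_CLOSE,np.ones((13,13)))&~wood
    m[:y0]=0;m[y1:]=0;m[:,:x0]=0;m[:,x1:]=0
    n,l,s,c=cv2.connectedComponentsWithStats(m);k=[(s[i,4],c[i].round(1)) for i in range(1,n) if s[i,4]>8]
    return wood,k
wood,kw=dot(W["image"],300,350,170,215);_,ks=dot(S["image"],335,375,170,200);print(kw,ks)
def und(p): return cv2.fisheye.undistortPoints(np.array([p],float).reshape(-1,1,2),W["mtx"],np.zeros(4)).reshape(-1,2)
Wn=dict(W,mtx=np.eye(3))
pw=max(kw,key=lambda a:a[0])[1];ps=max(ks,key=lambda a:a[0])[1]
D=tri(Wn,S,und([pw]),[ps])[0];print("dot",D.round(4),plane(Wn,und([pw]),.097))
n,l,s,c=cv2.connectedComponentsWithStats(wood);i=l[int(pw[1])+10,int(pw[0])+ -8];print(i,s[i])
pts=np.argwhere(l==i)[:,::-1]
for y in range(s[i,1],s[i,1]+s[i,3],8):
    q=pts[pts[:,1]==y,0];e=[(q.min(),y),(q.max(),y)];print(y,q.min(),q.max(),plane(Wn,und(e),.03)[:,:2].round(4).tolist(),plane(Wn,und(e),.097)[:,:2].round(4).tolist())
```

```text
[(np.int32(140), array([322.9, 193. ])), (np.int32(11), array([326., 212.]))] [(np.int32(17), array([355.2, 170.4])), (np.int32(129), array([342.9, 185.2])), (np.int32(13), array([358.3, 182. ])), (np.int32(22), array([368.5, 190.2]))]
dot [ 0.5194 -0.1266  0.0908] [[ 0.48503081 -0.14029086  0.097     ]]
7 [ 304  104   40  109 3458]
104 323 325 [[0.5715, -0.1496], [0.5712, -0.1519]] [[0.5708, -0.1499], [0.5706, -0.1518]]
112 309 339 [[0.5641, -0.1326], [0.5603, -0.1668]] [[0.5647, -0.1361], [0.5617, -0.1639]]
120 305 343 [[0.5554, -0.127], [0.5506, -0.1704]] [[0.5577, -0.1315], [0.5538, -0.1669]]
128 305 343 [[0.5461, -0.1259], [0.5413, -0.1695]] [[0.5501, -0.1306], [0.5462, -0.1661]]
136 307 341 [[0.5366, -0.1271], [0.5322, -0.1662]] [[0.5423, -0.1316], [0.5388, -0.1634]]
144 306 341 [[0.5274, -0.1248], [0.5229, -0.1653]] [[0.5349, -0.1297], [0.5312, -0.1627]]
152 307 340 [[0.5178, -0.1248], [0.5136, -0.1632]] [[0.5271, -0.1298], [0.5236, -0.161]]
160 307 340 [[0.5084, -0.1237], [0.5041, -0.1622]] [[0.5194, -0.1288], [0.5159, -0.1602]]
168 307 340 [[0.4988, -0.1225], [0.4945, -0.1613]] [[0.5116, -0.1279], [0.5081, -0.1594]]
176 307 340 [[0.4892, -0.1213], [0.4849, -0.1603]] [[0.5038, -0.1269], [0.5003, -0.1587]]
184 306 340 [[0.4795, -0.1189], [0.4751, -0.1594]] [[0.4959, -0.1249], [0.4923, -0.1579]]
192 307 340 [[0.4695, -0.1188], [0.4651, -0.1584]] [[0.4878, -0.1249], [0.4842, -0.1571]]
200 308 337 [[0.4593, -0.1188], [0.4555, -0.1538]] [[0.4795, -0.1248], [0.4764, -0.1534]]
208 309 336 [[0.449, -0.1187], [0.4454, -0.1516]] [[0.4711, -0.1248], [0.4681, -0.1516]]
```

Converted, 0.03 m / 0.4 = 0.075, -0.0016 m / 0.4 = -0.004.

>>> {"op": "jog_arm", "data": {
  "rows": [0.06, -0.004, -0.003, 0.075, 0, 0.06, 0, 0, 0.075, 0, 0.06, 0, 0, 0.075, 0, 0.06, 0, 0, 0.075, 0, 0.06, 0, 0, 0.0625, 0, 0.06, 0, 0, 0.045, 0, 0.06, 0, 0, 0.0375, 0, 0.06, 0, 0, 0, 0, 0.06, 0, 0, 0, 0]
}}

```text
clock: 7.55
tool_pos: [0.4854, -0.141, 0.0664]
eef_rot: [180.0, -0.1, -6.2]
ft_force: [0.2, 0.3, -0.0]
opening: 0.0602
grip_force: 0.0
```

>>> {"op": "jog_arm", "data": {
  "rows": [0, 0, 0, 0, 0, 0, 0, 0, 0, 0, 0, 0, 0, 0, 0, 0, 0, 0, 0, 0, 0, 0, 0, 0, 0],
  "grip_force": 30
}}

```text
clock: 8.18
tool_pos: [0.4849, -0.1408, 0.0661]
eef_rot: [-180.0, -0.0, -6.2]
ft_force: [-0.6, 1.1, 2.8]
opening: 0.0298
grip_force: 31.1
```

Converted, -0.03 m / 0.4 = -0.075, -0.025 m / 0.4 = -0.0625.

>>> {"op": "jog_arm", "data": {
  "rows": [0, 0, 0, -0.025, 0, 0, 0, 0, -0.0375, 0, 0, 0, 0, -0.0625, 0, 0, 0, 0, -0.075, 0, 0, 0, 0, -0.075, 0, 0, 0, 0, -0.075, 0, 0, 0, 0, -0.075, 0, 0, 0, 0, 0, 0, 0, 0, 0, 0, 0]
}}

```text
clock: 9.3
tool_pos: [0.484, -0.1406, 0.235]
eef_rot: [-180.0, 0.1, -6.2]
ft_force: [-0.2, -1.1, -1.4]
opening: 0.0296
grip_force: 31.1
```

>>> {"op": "jog_arm", "data": {
  "rows": [0, -0.0125, -0.0465, 0, 0, 0, -0.0228, -0.0893, 0, 0, 0, -0.0228, -0.0893, 0, 0, 0, -0.0228, -0.0893, 0, 0, 0, -0.0228, -0.0893, 0, 0, 0, -0.0228, -0.0893, 0, 0, 0, -0.0228, -0.0893, 0, 0, 0, -0.0228, -0.0893, 0, 0, 0, -0.0228, -0.0893, 0, 0, 0, -0.0228, -0.0893, 0, 0, 0, -0.0108, -0.0418, 0, 0, 0, 0, 0, 0, 0.0733, 0, 0, 0, 0, 0.0733, 0, 0, 0, 0, 0.0733, 0, 0, 0, 0, 0, 0, 0, 0, 0, 0]
}}

```text
clock: 11.3
tool_pos: [0.4323, 0.2234, 0.2352]
eef_rot: [180.0, 0.0, -19.4]
ft_force: [0.0, -0.3, -1.5]
opening: 0.0296
grip_force: 31.1
```

Run:
```python
from h import *
a=get_image("top")["image"];b=get_image("side")["image"];w=get_image("wrist")["image"]
cv2.imwrite("pics/p3.png",np.vstack([np.hstack([cv2.resize(a,(400,250)),cv2.resize(b,(400,250))]),cv2.resize(w,(800,500))[150:500]]))
```

```text
(no output)
```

View pics/p3.png

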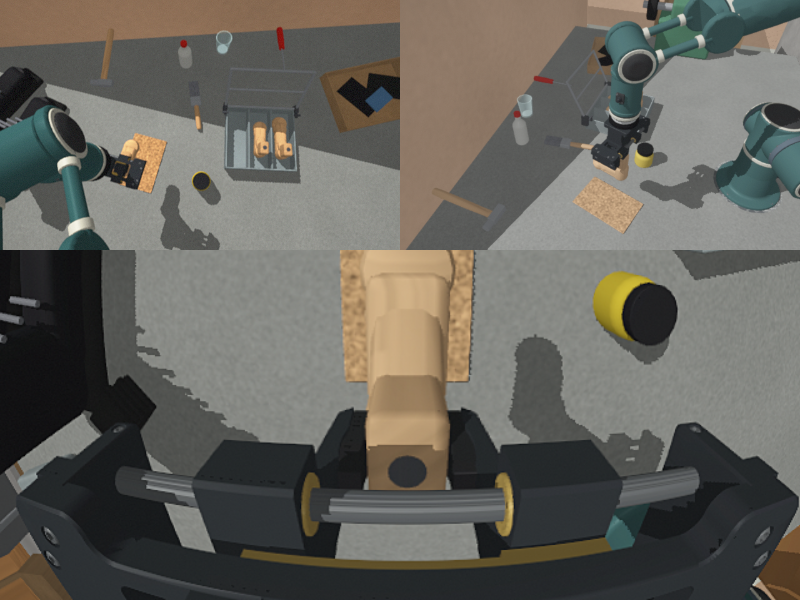

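The last is held upright and lines up with the pad (wrist panel: pad edges 340 to 472, last centred at 408). The other two lasts stand in the bin and the guard is open. Lowering now.

Converted, 0.03 m / 0.4 = 0.075, 0.025 m / 0.4 = 0.0625.

>>> {"op": "jog_arm", "data": {
  "rows": [0, 0, 0, 0.05, 0, 0, 0, 0, 0.075, 0, 0, 0, 0, 0.075, 0, 0, 0, 0, 0.075, 0, 0, 0, 0, 0.0625, 0, 0, 0, 0, 0.0375, 0, 0, 0, 0, 0.02, 0, 0, 0, 0, 0.0125, 0, 0, 0, 0, 0.005, 0, 0, 0, 0, 0, 0, 0, 0, 0, 0, 0]
}}

```text
clock: 12.82
tool_pos: [0.4331, 0.2238, 0.0713]
eef_rot: [-180.0, -0.0, -19.4]
ft_force: [-0.1, 0.4, -2.2]
opening: 0.0298
grip_force: 31.1
```

>>> {"op": "jog_arm", "data": {
  "rows": [0, 0, 0, 0.0025, 0, 0, 0, 0, 0.0025, 0, 0, 0, 0, 0, 0, 0, 0, 0, 0, 0]
}}

```text
clock: 13.32
tool_pos: [0.4327, 0.2236, 0.0687]
eef_rot: [180.0, 0.0, -19.4]
ft_force: [0.0, -0.0, -2.1]
opening: 0.0297
grip_force: 31.1
```

Converted, 0.001 m / 0.4 = 0.0025.

>>> {"op": "jog_arm", "data": {
  "rows": [0, 0, 0, 0.0025, 0, 0, 0, 0, 0.0025, 0, 0, 0, 0, 0, 0, 0, 0, 0, 0, 0]
}}

```text
clock: 13.82
tool_pos: [0.4327, 0.2236, 0.0667]
eef_rot: [180.0, 0.0, -19.4]
ft_force: [-0.0, -1.3, -2.0]
opening: 0.0295
grip_force: 31.1
```

>>> {"op": "jog_arm", "data": {
  "rows": [0, 0, 0, 0.0025, 0, 0, 0, 0, 0, 0, 0, 0, 0, 0, 0]
}}

```text
clock: 14.2
tool_pos: [0.4327, 0.2236, 0.0657]
eef_rot: [-180.0, 0.0, -19.4]
ft_force: [-0.2, -0.1, -2.6]
opening: 0.0297
grip_force: 31.1
```

Converted, 0.001 m / 0.4 = 0.0025.

>>> {"op": "jog_arm", "data": {
  "rows": [0, 0, 0, 0.0025, 0, 0, 0, 0, 0, 0, 0, 0, 0, 0, 0]
}}

```text
clock: 14.58
tool_pos: [0.4329, 0.2237, 0.0651]
eef_rot: [-180.0, -0.0, -19.4]
ft_force: [-1.3, 0.2, 3.5]
opening: 0.0296
grip_force: 31.1
```

>>> {"op": "jog_arm", "data": {
  "rows": [0, 0, 0, 0.0013, 0, 0, 0, 0, 0, 0, 0, 0, 0, 0, 0]
}}

```text
clock: 14.95
tool_pos: [0.4329, 0.2238, 0.065]
eef_rot: [-180.0, -0.0, -19.4]
ft_force: [-2.5, -0.2, 7.5]
opening: 0.0298
grip_force: 31.1
```

It touched down: vertical force went from -2.6 to +7.5 N. I'll release, rise, and check.

Converted, -0.04 m / 0.4 = -0.1, -0.03 m / 0.4 = -0.075.

>>> {"op": "jog_arm", "data": {
  "rows": [0.036, 0, 0, 0, 0, 0.06, 0, 0, 0, 0, 0.06, 0, 0, 0, 0, 0.06, 0, 0, 0, 0, 0.06, 0, 0, -0.0375, 0, 0.06, 0, 0, -0.075, 0, 0.06, 0, 0, -0.1, 0, 0.06, 0, 0, -0.1, 0, 0.06, 0, 0, -0.1, 0, 0.06, -0.075, 0.075, -0.05, 0, 0.06, -0.1, 0.075, 0, 0, 0.06, 0, 0, 0, 0, 0.06, 0, 0, 0, 0, 0.06, 0, 0, 0, 0]
}}

```text
clock: 16.7
tool_pos: [0.3476, 0.1907, 0.2496]
eef_rot: [-180.0, -0.0, -19.4]
ft_force: [0.1, -0.7, 0.1]
opening: 0.0604
grip_force: 0.0
```

Run:
```python
from h import *
a=get_image("top")["image"];b=get_image("side")["image"];w=get_image("wrist")["image"]
cv2.imwrite("pics/p4.png",np.vstack([np.hstack([cv2.resize(a,(400,250)),cv2.resize(b,(400,250))]),cv2.resize(w,(800,500))[0:350]]))
```

```text
(no output)
```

View pics/p4.png

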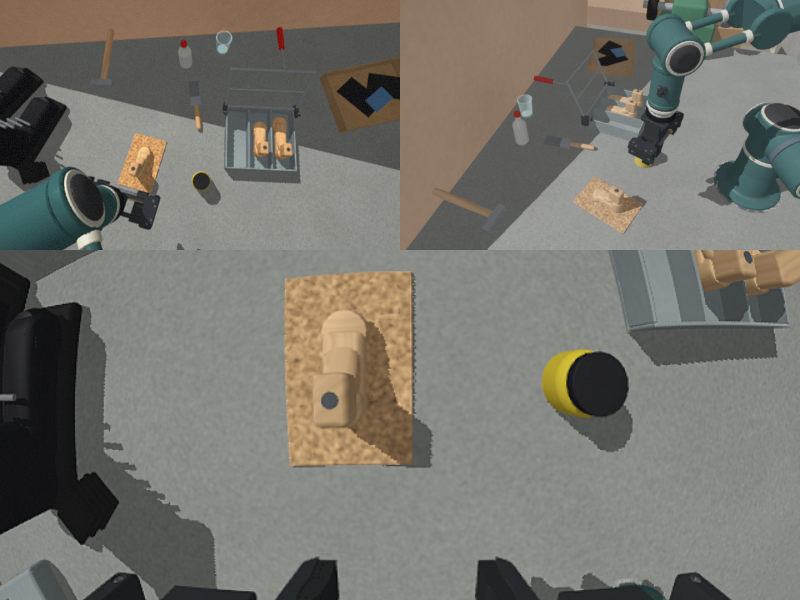

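The last stands upright, wholly within the pad (wrist panel: last 313 to 370 by 310 to 427, pad 287 to 413 by 272 to 466). The guard is open, and the other lasts, the jar and the brush haven't moved.

```bash
python3 -c "
from station import r, job, readout, get_image
print(job.hand_in())"
```

```text
the job is handed in; nothing more can be done
None
```

I handed the job in at about 17 s: the guard leans open by itself, the shortest last stands on its sole wholly on the cork pad, and the other two lasts, the jar and the brush were left where they were.

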